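# Feed the tray of chocolates down the guide lane to its stop

## Robot

A 7-joint arm with a two-finger parallel gripper is mounted at the origin on a cart in front of the work surface, level with it; the furniture and walls round the work are solid. World frame = base frame: x ahead of the robot, y to its left, z up, the work surface at z = 0. Lengths are in mm, angles in rad, forces in N, time in s.
With the tool pointing down it reaches from about 400 to 875 mm from the base axis. Payload 4.4 kg.
Tool frame: the origin (TCP) lies at the very end of the fingers, on their centre line; the grasp point (between the pads) lies 19 mm behind it; z points along the fingers, y is the direction in which the jaws open and shut (so a half turn about z gives the same grasp; the last joint's range is limited). The gripper opens to 85 mm and grips with 20 to 120 N. Pads are 22 mm wide; open, the fingers measure 114 mm over their backs; the gripper's body (76 mm by 85 mm) begins 54 mm behind the grasp point. The pads swing forward as they close: fully open they stand 13 mm farther back than shut.
Start: joints at [-1.359, 0.628, 0.038, 1.517, -0.027, 0.996, -0.02], TCP at [178.232, 625.101, 231.313] pointing down, gripper open.
Joint ranges: [-3.06, 3.06], [-0.37, 2.12], [-1.25, 1.32], [0.18, 2.47], [-1.1, 4.24], [0.23, 1.98], [-2.94, 2.94]. Speed limits (rad/s): [2.57, 2.57, 3.14, 3.14, 3.14, 3.14, 3.14].

## Interface

Orientations are given as [roll, pitch, yaw] about the fixed x, y, z axes, in that order (R = Rz(yaw) Ry(pitch) Rx(roll)).
In Python, from cell import read_state, get_image, finish_job gives the robot as it stands.
- The arm moves only by the tool carry_out, never from a script. Its argument "series" is a list that holds one entry, the list of rows, each a list of 7 numbers: the shift along the tool's x, y, z in cm, then the turn, a rotation vector about the tool's x, y, z in rad, then the finger opening in cm, from 0 to 8.54. In form: [[[x, y, z, wx, wy, wz, grip], ...]]. A call has 1 to 5 rows; each row is the pose to reach, as a shift and turn from the pose commanded when the call began, along the tool's axes at that moment; what a row does not reach only later rows make up. A row lasts 1/12 s, in which the tool goes at most 41.7 mm and 7.16 degrees, less where a joint would pass 70% of its speed; a pose out of reach is approached as far as the arm can. A call with a gripper value outside its range is refused whole. The fingers move at their own pace and stop on an object; the grip force is fixed at half the most. Time passes only in rows, so rows that repeat a pose let the fingers close. It gives the time, the measured TCP pose, the force and the opening at its end, in the units of the state.
- read_state(): the state, without advancing time (a new reading comes with each control period).
- get_image(name): name is "scene" or "top" or "wrist"; returns a dict with "img" (480x640x3 uint8, blue, green, red), "z_map" (480x640 float32, mm along the optical axis (not along the pixel's ray), 0 where there is no reading), "mtx" (3x3 intrinsics, pixels), "T" (4x4, takes a point from camera to world coordinates); the wrist camera has in their place "T_tool_cam" (4x4, takes a point from camera to tool coordinates, whose origin is the TCP and whose axes are the flange's). Camera axes: x right, y down, z forward; pixel columns grow to the right and rows downward; lengths in mm; the calibration is good to about 2 mm. The wrist camera is an equidistant fisheye: a pixel r from the principal point sees the ray r / f radians off the axis. A picture is of the moment at which its call begins: read the wrist's pose just before it.
- finish_job(): hands the job in, once; it reports no verdict.
The state is a dict: "clock": time; "qpos": joint angles; "qd": joint speeds; "tau": joint torques, N m; "eef_pos": TCP position; "tool_rot": TCP orientation; "force": force on the tool from outside, world axes, zero at the start; "torque": the same for the moment, N m; "width": finger opening in mm.
Only numpy, scipy, OpenCV 4.12 (cv2) and the standard library are available. Lean on these libraries where they do the work, as an engineer would, in place of code of your own. Each camera call takes 0.05 s, during which the arm holds its last target.

## Task

Push the black tray that holds the chocolates down the lane between the two round guide rails until it rests against the stop at the far end, ready for the sealer. Only push it with the fingertips: slide it along the plate and never lift or tip it, and let neither the tray nor the gripper touch either rail. Leave everything else standing where it is, and finish with the hand clear of the tray.

Things in the scene. Friction and masses are not known exactly. Their poses are not given: they have to be found in the camera images.
- sweets_tray: Black moulded tray holding four brown chocolates, 0.07 to 0.14 kg, 18 mm high, 80 x 80 mm over its thin flared rim. Fingers and stop meet its solid outer walls below the rim: upright, 72 mm apart (36 mm from the centre along its x and y). Lies loose and askew on the apron. Origin: centre of its underside; x, y along its sides, z up.
- feed_lane: Fixed metal plate on the worktop, 340 (x) by 210 (y) mm, 4 mm thick. Origin: centre of its underside; x runs down the lane to the stop, y points left. Open apron x -170 to -30 mm; then rails, 92 mm clear between them, centred on y = 0. Stop: low grey bar, 8 mm high above the plate, 80 mm wide, face at x = 140 mm. Seated tray: origin at x = 104, y = 0, z = 4 mm.
- left_rail: Round steel guide rail fixed on the plate, left side of the lane (+y). Bar 10 mm thick, from x = -30 to 165 mm in the lane's frame, inner side at y = +46 mm, its top 19 mm above the plate; small grey feet outside it, out to y = 76 mm. Origin and axes coincide with the feed lane's.
- right_rail: The same on the right side: inner side at y = -46 mm in the lane's frame. Its origin and axes coincide with those of the feed lane.
- lane_mouth (a point): Point on the plate's top surface, on the lane's centre line, where the rails begin (x = -30 mm in the lane's frame); axes as the lane's.
- lane_stop (a point): Point on the plate's top surface, on the lane's centre line, at the face of the stop (x = 140 mm in the lane's frame); axes as the lane's.
- empty_mould: bystander: the same black moulded tray, but empty (80 x 80 x 18 mm), on the worktop on the left of the lane; origin centre of underside
- packed_sweet: bystander: sweet in a clear pack, 65 x 61 x 35 mm, on the worktop on the right of the lane; origin centre of underside
- small_jar: bystander: small screw-top jar, 38 mm across, 60 mm high, on the worktop left of the lane; origin centre of underside
- wooden_stamp: bystander: turned wooden stamp, 38 mm across, 55 mm high, on the worktop right of and beyond the stop end of the lane; origin centre of underside
- piping_nozzle: bystander: steel piping nozzle, 24 mm across, 34 mm high, on the worktop beyond the stop end; origin centre of underside
- tub: bystander: round tub with lid, 70 mm across, 51 mm high, on the worktop well beyond the stop end, near the robot; origin centre of underside
Things that resemble listed ones, but are neither listed nor needed, are in the scene too. Leave any pink look-alike of the sweets_tray alone.

How it is judged:
By the outcome, as a careful person would: the job done as asked, in the order asked, and still so for the second after the job is handed in, with the robot touching nothing.
It also fails if it takes over 59 s, if anything falls off the work surface, if the arm or the gripper's body presses on something with over 40 N, if the wrist force passes 120 N, or if a joint passes its speed limit or range.

## Working session

There is one attempt and no reset: what is moved stays moved. The work goes in short steps, Python scripts to look and compute and a tool call to move; the robot and the scene stay as the last step left them, time stands still between calls to the robot, and variables do not carry over. Pictures are saved under pics/ and viewed, and the job is handed in when it is done.

Besides the shell and the picture viewer there is one more tool, called after ">>>" as a command line: name --argument value ..., lists and objects as JSON in quotes. carry_out: Moves the arm, as the interface text tells. Its arguments: {"type":"object","properties":{"series":{"type":"array","items":{"type":"array","items":{"type":"array","items":{"type":"number"}}}}},"required":["series"]}

```bash
mkdir -p pics; ls
python3 - <<'E'
from cell import read_state,get_image
import cv2,numpy as np,pickle
print(read_state())
for n in("scene","top","wrist"):
    d=get_image(n); cv2.imwrite(f"pics/{n}0.png",d["img"]); pickle.dump(d,open(f"{n}0.pkl","wb"))
    print(n,d["mtx"],d.get("T",d.get("T_tool_cam")))
E
```

```text
pics
{'clock': 0.0, 'qpos': array([-1.35876496,  0.62932944,  0.03841928,  1.51837138, -0.02699196,
        0.99627909, -0.01997442]), 'qd': array([-0.00069015,  0.00099287,  0.00062216, -0.00124865,  0.00136778,
        0.00114563,  0.00021758]), 'tau': array([ 1.56739679e-04, -5.63406873e+01,  1.22624137e+00, -1.93440664e+01,
        1.09669747e-02,  1.04457469e-02, -3.81028286e-06]), 'eef_pos': array([178.06777381, 624.48980476, 230.39839498]), 'tool_rot': array([-3.13972278e+00,  1.71643883e-05,  2.86380953e+00]), 'force': array([-0.3029955 , -0.02618168,  0.19570978]), 'torque': array([0.00934168, 0.04866971, 0.00065254]), 'width': 85.5856969673572}
scene [[592.82722534   0.         326.56400588]
 [  0.         592.82722534 248.10358281]
 [  0.           0.           1.        ]] [[ 8.28976745e-01 -2.29720290e-01  5.09927587e-01 -4.40749437e+01]
 [-5.59238868e-01 -3.29004420e-01  7.60925739e-01 -7.96145077e+02]
 [-7.03165082e-03 -9.15961069e-01 -4.01205528e-01  5.23029565e+02]
 [ 0.00000000e+00  0.00000000e+00  0.00000000e+00  1.00000000e+00]]
top [[605.02637825   0.         314.35674504]
 [  0.         605.02637825 243.72241623]
 [  0.           0.           1.        ]] [[-1.79984264e-02 -9.95132184e-01  9.68916540e-02  4.40100317e+02]
 [-9.99561932e-01  2.01859466e-02  2.16442100e-02  9.89283272e+01]
 [-2.34946997e-02 -9.64596471e-02 -9.95059564e-01  1.29196580e+03]
 [ 0.00000000e+00  0.00000000e+00  0.00000000e+00  1.00000000e+00]]
wrist [[371.64829954   0.         323.03324248]
 [  0.         371.64829954 243.52032187]
 [  0.           0.           1.        ]] [[-4.04620956e-04 -9.59179195e-01 -2.82798706e-01  7.26483759e+01]
 [ 9.99999674e-01 -1.90643941e-04 -7.84158900e-04 -2.86308752e-01]
 [ 6.98235043e-04 -2.82798932e-01  9.59178960e-01 -1.43734480e+02]
 [ 0.00000000e+00  0.00000000e+00  0.00000000e+00  1.00000000e+00]]
```

View pics/scene0.png

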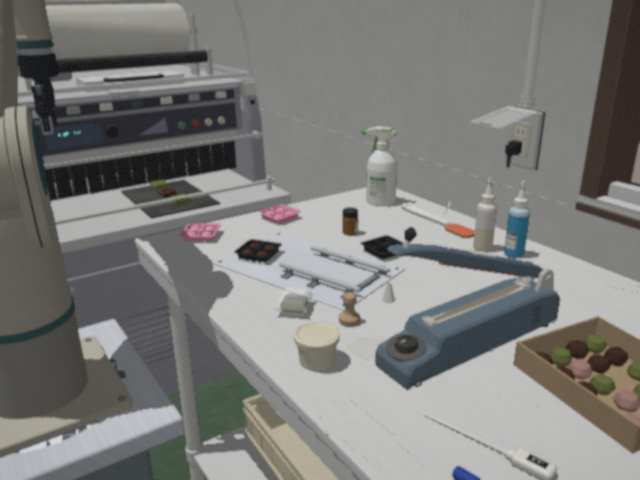

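View pics/top0.png

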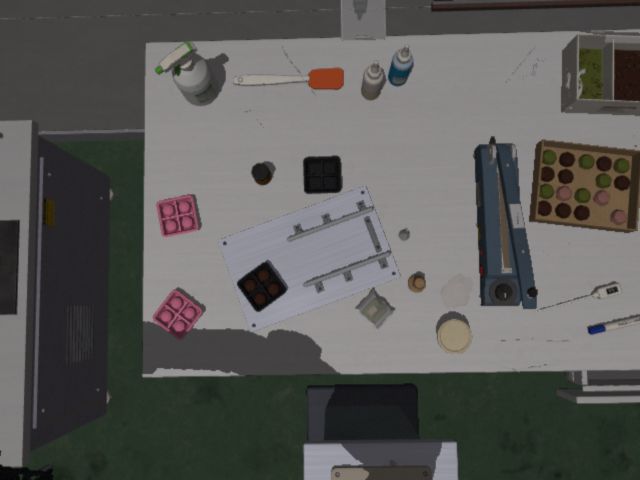

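View pics/wrist0.png

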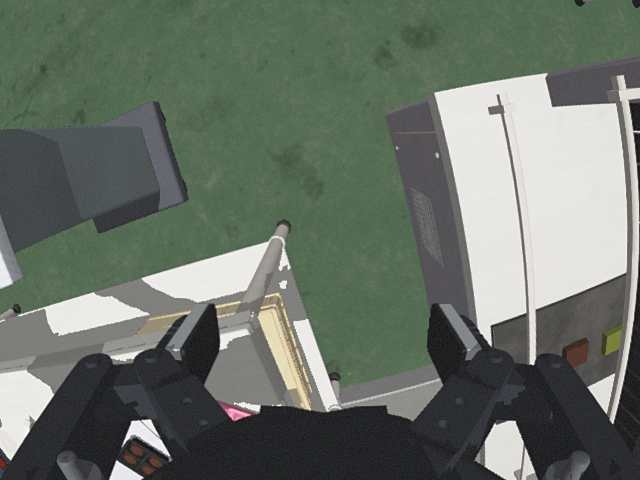

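The top view shows the lane running right and slightly upward. The loaded tray is at about (262,286), the stop at about (375,235) and the rails at rows 205–240 and 255–285. I'll zoom in next.

Run:
```python
import pickle,cv2
d=pickle.load(open("top0.pkl","rb"));i=d["img"][150:340,200:440]
cv2.imwrite("pics/topc.png",cv2.resize(i,(760,600),interpolation=cv2.INTER_CUBIC))
d=pickle.load(open("scene0.pkl","rb"));i=d["img"][215:335,210:410]
cv2.imwrite("pics/scc.png",cv2.resize(i,(800,480),interpolation=cv2.INTER_CUBIC))
```

```text
(no output)
```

View pics/topc.png

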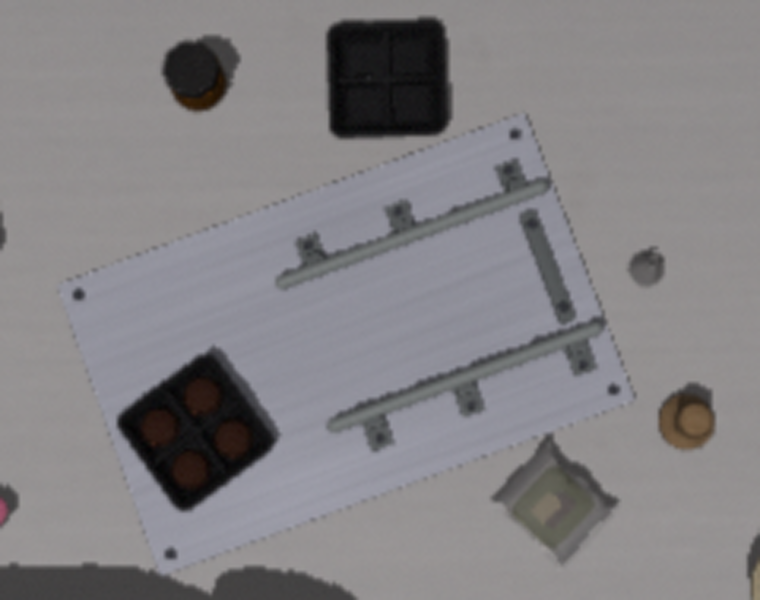

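View pics/scc.png

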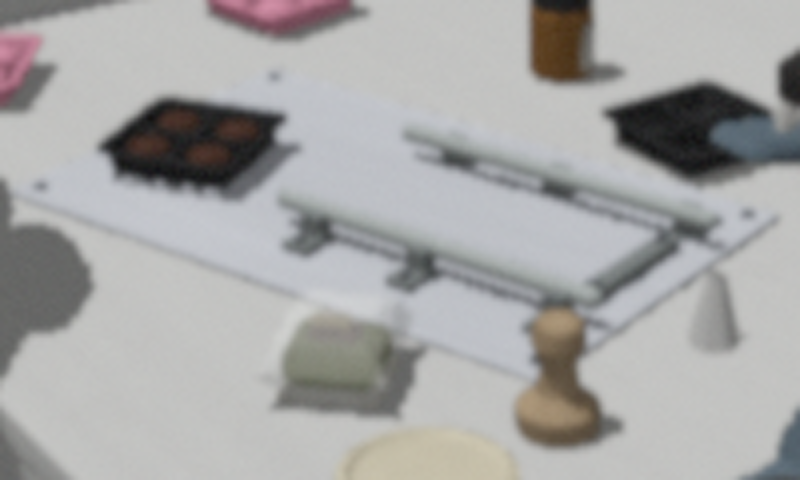

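```bash
cat > h.py <<'E'
import numpy as np,cv2
def cast(d,uv,z,T=None):
    T=d["T"] if T is None else T
    uv=np.atleast_2d(uv).astype(float);K=d["mtx"]
    r=np.c_[(uv[:,0]-K[0,2])/K[0,0],(uv[:,1]-K[1,2])/K[1,1],np.ones(len(uv))]@T[:3,:3].T
    s=(z-T[2,3])/r[:,2]
    return T[:3,3]+r*s[:,None]
def cloud(d):
    K=d["mtx"];v,u=np.mgrid[:480,:640];z=d["z_map"]
    p=np.stack([(u-K[0,2])/K[0,0]*z,(v-K[1,2])/K[1,1]*z,z],-1)
    return p@d["T"][:3,:3].T+d["T"][:3,3]
E
python3 - <<'E'
import pickle;from h import *
for n in("top","scene"):
    d=pickle.load(open(n+"0.pkl","rb"));im=d["img"].astype(int);P=cloud(d)
    b,g,r=im[...,0],im[...,1],im[...,2]
    sel=np.zeros((480,640),bool)
    if n=="top": sel[150:340,200:420]=1
    else: sel[230:310,215:410]=1
    pl=(sel&(b-r>8)&(r>90)).astype(np.uint8)
    k,lab,st,_=cv2.connectedComponentsWithStats(pl)
    big=1+np.argsort(-st[1:,4])[:4];print(n,st[big])
    m=(lab==big[0])
    ys,xs=np.nonzero(m);w=cast(d,np.c_[xs,ys],4.)
    print("depth z plate",np.nanmedian(P[m][:,2]))
    hull=cv2.convexHull(w[:,:2].astype(np.float32))
    rect=cv2.minAreaRect(hull);print("plate",rect)
    dk=(sel&(b<60)&(g<60)&(r<85)).astype(np.uint8)
    k,lab,st,ce=cv2.connectedComponentsWithStats(dk)
    for j in 1+np.argsort(-st[1:,4])[:2]:
        mm=(lab==j);ys,xs=np.nonzero(mm);w=cast(d,np.c_[xs,ys],22.)
        print("dark",st[j],ce[j],"z95",np.percentile(P[mm][:,2],[5,50,95]),cv2.minAreaRect(w[:,:2].astype(np.float32)),P[mm][:,:2].mean(0))
E
```

```text
top [[  219   187   181   145 11822]]
depth z plate 3.8340058635400283
plate ((535.2655639648438, 140.56967163085938), (207.6776580810547, 337.580322265625), 19.241735458374023)
dark [ 238  262   49   49 1395] [261.59856631 286.1046595 ] z95 [ 5.34204469 19.14719654 25.40432174] ((476.8804626464844, 238.93408203125), (78.1854476928711, 79.81874084472656), 35.095848083496094) [476.53634612 238.64418523]
dark [ 304  156   38   37 1327] [322.11077619 174.45892992] z95 [-1.30436409  6.67536849 20.36299478] ((712.7302856445312, 106.55021667480469), (78.85060119628906, 78.0125503540039), 89.06310272216797) [713.65985278 107.40617936]
scene [[254 264  35  23 160]
 [274 250  26  24 114]
 [231 255  27  22 114]
 [291 240  24  24  96]]
depth z plate 2.7217958684910286
plate ((449.37835693359375, 145.82394409179688), (42.12873458862305, 118.26241302490234), 2.5299320220947266)
dark [237 241  42  20 614] [257.6237785  250.46905537] z95 [11.08758561 18.57310046 21.84373354] ((467.213623046875, 226.94241333007812), (91.5975341796875, 81.82560729980469), 34.931556701660156) [471.278935   233.64550539]
dark [363 237  37  22 455] [380.17582418 246.67032967] z95 [ 3.41159385 11.57427963 17.17413761] ((696.5810546875, 89.80050659179688), (85.0425796508789, 88.32713317871094), 0.33959996700286865) [702.85316047 111.10548339]
```

```bash
cat >> h.py <<'E'
LC=np.array([535.3,140.6]);LY=np.deg2rad(-70.76)
def w2l(p):
    p=np.atleast_2d(p)[:,:2]-LC;c,s=np.cos(LY),np.sin(LY)
    return np.c_[p[:,0]*c+p[:,1]*s,-p[:,0]*s+p[:,1]*c]
def l2w(p):
    p=np.atleast_2d(p);c,s=np.cos(LY),np.sin(LY)
    return np.c_[p[:,0]*c-p[:,1]*s,p[:,0]*s+p[:,1]*c]+LC
def plan(target,yaw_deg,s):
    """tool-frame shift (cm) and turn from the state pose to target"""
    from scipy.spatial.transform import Rotation as R
    R0=R.from_euler("xyz",s["tool_rot"]);R1=R.from_euler("xyz",[np.pi,0,np.deg2rad(yaw_deg)])
    return R0.inv().apply(np.array(target)-s["eef_pos"])/10,(R0.inv()*R1).as_rotvec()
E
python3 - <<'E'
import pickle;from h import *
d=pickle.load(open("top0.pkl","rb"));im=d["img"].astype(int)
b,g,r=im[...,0],im[...,1],im[...,2]
sel=np.zeros((480,640),bool);sel[190:300,280:400]=1
# greenish grey: rails & stop & feet
m=sel&(b-r<8)&(im.sum(2)<390)
v,u=np.nonzero(m)
L=w2l(cast(d,np.c_[u,v],18.))
for s in(1,-1):
    for x0 in range(-20,160,20):
        q=L[(abs(L[:,0]-x0)<7)&(abs(s*L[:,1]-51)<8)]
        if len(q):print(s,x0,q[:,1].min().round(1),q[:,1].max().round(1),np.median(q[:,1]).round(1))
    q=L[abs(s*L[:,1]-51)<4];print("xrange",q[:,0].min(),q[:,0].max())
L=w2l(cast(d,np.c_[u,v],12.));q=L[(abs(L[:,1])<35)&(L[:,0]>100)];print("stop",q[:,0].min(),q[:,0].max(),q[:,1].min(),q[:,1].max())
for nm in("top","scene"):
    d=pickle.load(open(nm+"0.pkl","rb"));P=cloud(d).reshape(-1,3);l=w2l(P)
    for s in(1,-1):
        k=(abs(s*l[:,1]-51)<4)&(l[:,0]>-20)&(l[:,0]<155);print(nm,"rail z",np.percentile(P[k,2],[50,90]))
    k=(abs(l[:,1])<30)&(l[:,0]>-30)&(l[:,0]<120);print(nm,"plate z",np.median(P[k,2]))
    k=np.hypot(*(w2l(P)-w2l([476.9,238.9])).T)<45;print(nm,"tray z",np.percentile(P[k,2],[5,95]))
print(w2l([476.9,238.9]),w2l([712.7,106.6]))
E
```

```text
1 -20 45.9 58.1 51.6
1 0 45.9 58.9 52.4
1 20 45.8 57.5 51.5
1 40 46.1 56.6 51.4
1 60 46.0 59.0 52.2
1 80 45.8 57.8 51.3
1 100 45.9 58.2 51.9
1 120 46.0 57.7 51.7
1 140 46.1 58.9 52.2
xrange -28.92922464202126 169.04232755325424
-1 -20 -56.0 -44.6 -50.3
-1 0 -58.6 -43.1 -50.9
-1 20 -56.1 -43.0 -49.8
-1 40 -56.0 -43.4 -49.7
-1 60 -58.6 -43.9 -51.2
-1 80 -57.6 -43.3 -50.2
-1 100 -56.0 -43.2 -49.8
-1 120 -55.9 -43.1 -49.8
-1 140 -58.6 -43.8 -51.1
xrange -82.5203001854488 168.772423909309
stop 139.19393279194924 200.66218848353037 -34.84775132282963 34.504991730048026
top rail z [21.70603583 25.18380311]
top rail z [22.24691106 25.82269908]
top plate z 3.913323756119212
top tray z [ 3.02663196 24.87632374]
scene rail z [ 8.57338019 21.61783026]
scene rail z [15.88659535 22.04463528]
scene plate z 2.9546678514229825
scene tray z [-612.4276336    21.19790086]
[[-112.05391621  -22.74576581]] [[ 90.55887119 156.28771816]]
```

```bash
sed -i 's/^LC=.*;LY/LC=np.array([536.3,139.9]);LY/' h.py
python3 - <<'E'
from h import *;from cell import read_state
s=read_state();t=l2w([-112,-97])[0];print(t,plan([*t,110],199.24,s))
E
```

```text
[407.81088791 213.6804044 ] (array([-33.36002966, -33.20565003,  12.10844321]), array([-1.34040331e-03, -4.10139282e-04, -6.13623473e-01]))
```

>>> carry_out --series '[[[-2.6, -2.6, 0, 0, 0, -0.12, 4], [-5.2, -5.2, 0, 0, 0, -0.24, 4], [-7.8, -7.8, 0, 0, 0, -0.36, 4], [-10.4, -10.4, 0, 0, 0, -0.48, 4], [-13, -13, 0, 0, 0, -0.6, 4]]]'

```text
clock: 0.57
eef_pos: [268.0, 462.7, 231.1]
tool_rot: [-3.141, -0.0, -2.813]
force: [1.2, -0.6, 1.4]
width: 39.7
```

```bash
cat > p.py <<'E'
import sys;from h import *;from cell import read_state
s=read_state();x,y,z,w=map(float,sys.argv[1:5]);t=l2w([x,y])[0]
a,b=plan([*t,z],w,s);print("now lane",w2l(s["eef_pos"]).round(1),"z",s["eef_pos"][2].round(1),"F",s["force"].round(1),"w",round(s["width"],1),"t",s["clock"]);print("shift cm",a.round(2),"turn",b.round(3))
E
python3 p.py -112 -97 110 199.24
```

```text
now lane [[-393.2 -146.9]] z 231.1 F [ 1.2 -0.6  1.4] w 39.7 t 0.5667
shift cm [ -5.19 -28.07  12.12] turn [-0.001 -0.    -0.007]
```

>>> carry_out --series '[[[-0.7, -3.6, 0.5, 0, 0, 0, 4], [-1.4, -7.2, 2, 0, 0, 0, 4], [-2.1, -10.8, 3.5, 0, 0, 0, 4], [-2.8, -14.4, 5, 0, 0, 0, 4], [-3.5, -18, 6.5, 0, 0, 0, 4]]]'

```text
clock: 0.98
eef_pos: [358.4, 303.2, 165.9]
tool_rot: [3.141, 0.0, -2.819]
force: [0.8, 0.3, -0.3]
width: 40.2
```

```bash
python3 p.py -112 -97 110 199.24
```

```text
now lane [[-212.8 -114.2]] z 165.9 F [ 0.8  0.3 -0.3] w 40.2 t 0.9833
shift cm [ -1.85 -10.06   5.59] turn [ 0.     0.    -0.013]
```

>>> carry_out --series '[[[-0.6, -3.3, 1.8, 0, 0, 0, 4], [-1.2, -6.6, 3.6, 0, 0, -0.01, 4], [-1.8, -10, 5.6, 0, 0, -0.01, 4], [-1.8, -10, 5.6, 0, 0, -0.01, 4]]]'

```text
clock: 1.32
eef_pos: [407.8, 207.1, 107.4]
tool_rot: [-3.136, -0.006, -2.82]
force: [0.4, -0.2, 0.0]
width: 40.3
```

```bash
python3 p.py -112 -97 8 199.24
python3 - <<'E'
from cell import get_image;import cv2
cv2.imwrite("pics/w1.png",get_image("wrist")["img"])
cv2.imwrite("pics/t1.png",cv2.resize(get_image("top")["img"][150:390,200:440],(600,600)))
E
```

```text
now lane [[-105.8  -99.2]] z 107.4 F [ 0.4 -0.2  0. ] w 40.3 t 1.3167
shift cm [-0.27  0.68  9.94] turn [-0.006 -0.006 -0.014]
```

View pics/w1.png

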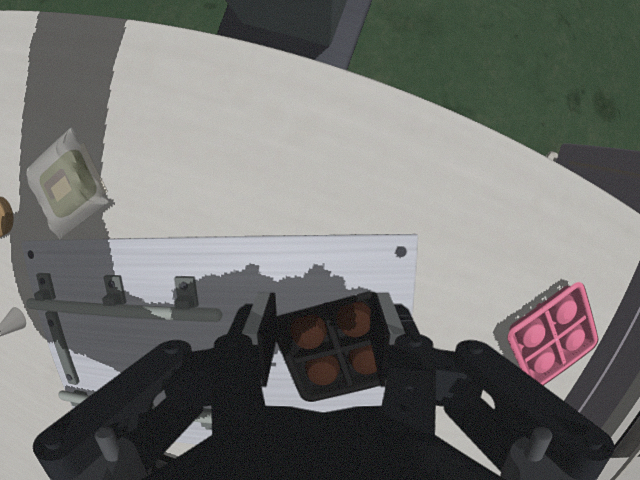

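View pics/t1.png

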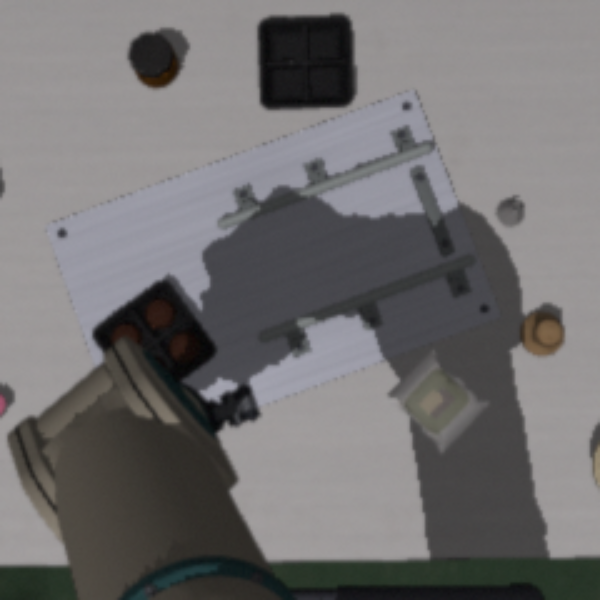

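```bash
python3 p.py -112 -98 10 199.24
```

```text
now lane [[-112.5  -98. ]] z 109.5 F [-0.4  0.6  0.5] w 40.2 t 1.4167
shift cm [-0.03 -0.05  9.95] turn [-0.001 -0.002 -0.008]
```

>>> carry_out --series '[[[0, 0, 3.5, 0, 0, 0, 4], [0, 0, 7, 0, 0, 0, 4], [0, 0, 9, 0, 0, -0.01, 4], [0, 0, 9.3, 0, 0, -0.01, 4], [0, 0, 9.3, 0, 0, -0.01, 4]]]'

```text
clock: 1.83
eef_pos: [405.2, 217.1, 16.0]
tool_rot: [3.14, -0.002, -2.796]
force: [-0.5, 0.3, 0.5]
width: 40.1
```

```bash
python3 - <<'E'
from cell import get_image;import cv2
cv2.imwrite("pics/w2.png",get_image("wrist")["img"])
cv2.imwrite("pics/s2.png",cv2.resize(get_image("scene")["img"][215:335,210:410],(800,480)))
E
python3 p.py -112 -98 8 199.24
```

```text
now lane [[-115.7  -97.4]] z 17.7 F [-0.4  0.6 -0.6] w 39.9 t 1.9333
shift cm [ 0.07 -0.37  0.96] turn [0.001 0.    0.008]
```

View pics/w2.png

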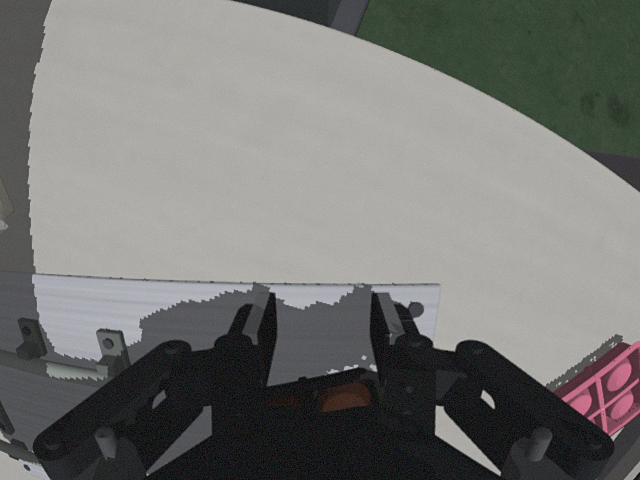

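View pics/s2.png

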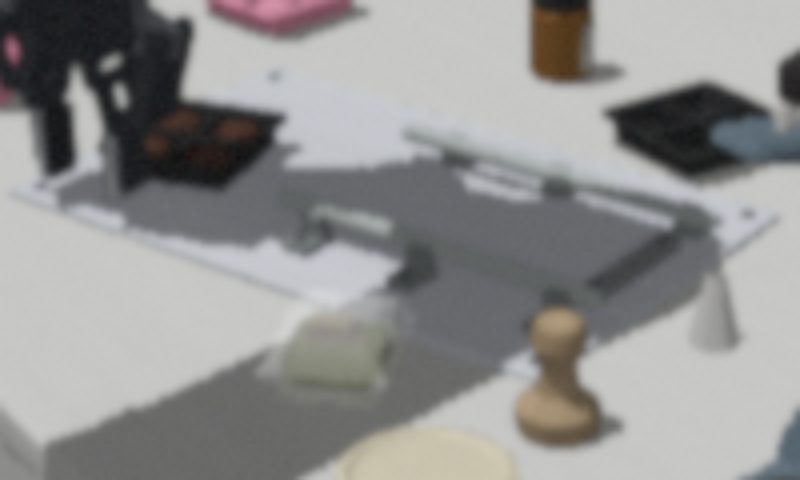

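>>> carry_out --series '[[[0, -0.2, 0.5, 0, 0, 0.005, 4], [0, -0.37, 1.0, 0, 0, 0.005, 4], [0, -0.37, 1.0, 0, 0, 0.005, 4]]]'

```text
clock: 2.18
eef_pos: [408.2, 212.5, 8.0]
tool_rot: [-3.142, 0.001, -2.804]
force: [1.0, -0.3, -0.8]
width: 40.2
```

```bash
python3 p.py -112 -98 8 199.24;python3 - <<'E'
from cell import get_image,read_state;import cv2;from h import *
s=read_state();d=get_image("scene");P=cloud(d).reshape(-1,3);l=w2l(P);t=w2l(s["eef_pos"])[0]
c=d["img"].reshape(-1,3).max(1)<60
k=(abs(l[:,0]-t[0])<40)&(abs(l[:,1]-t[1])<18)&c&(P[:,2]<60)
for a in range(-40,40,8):
    q=P[k&(abs(l[:,0]-t[0]-a-4)<4)]
    if len(q):print(a,len(q),np.sort(q[:,2])[:4].round(1))
print(read_state()["eef_pos"])
E
```

```text
now lane [[-110.8  -97. ]] z 8.0 F [ 1.  -0.3 -0.8] w 40.2 t 2.1833
shift cm [0.1  0.12 0.  ] turn [-0.     0.001  0.002]
-40 1 [57.9]
-32 24 [16.3 20.4 21.4 47.9]
-24 132 [12.1 12.5 12.6 12.8]
16 3 [54.5 55.3 56.6]
24 49 [18.6 19.2 21.8 23.2]
32 69 [18.9 20.2 20.8 21. ]
[408.15078659 212.67810004   8.18727177]
```

>>> carry_out --series '[[[0, 0, 0.3, 0, 0, 0, 4], [-0.7, 0, 0.3, 0, 0, 0, 4], [-1.4, 0, 0.3, 0, 0, 0, 4], [-2, 0, 0.3, 0, 0, 0, 4], [-2.5, 0, 0.3, 0, 0, 0, 4]]]'

```text
clock: 2.65
eef_pos: [432.5, 221.1, 4.7]
tool_rot: [3.141, 0.001, -2.805]
force: [-0.4, 0.5, 0.6]
width: 40.0
```

>>> carry_out --series '[[[-0.4, 0, 0, 0, 0, 0, 4], [-0.8, 0, 0, 0, 0, 0, 4], [-1.2, 0, 0, 0, 0, 0, 4], [-1.5, 0, 0, 0, 0, 0, 4], [-1.5, 0, 0, 0, 0, 0, 4]]]'

```text
clock: 3.07
eef_pos: [446.4, 225.7, 4.3]
tool_rot: [3.141, 0.001, -2.805]
force: [0.5, 0.2, -0.8]
width: 40.2
```

```bash
python3 - <<'E'
from cell import get_image;import cv2
cv2.imwrite("pics/w3.png",get_image("wrist")["img"])
cv2.imwrite("pics/t3.png",cv2.resize(get_image("top")["img"][190:350,220:380],(640,600)))
cv2.imwrite("pics/s3.png",cv2.resize(get_image("scene")["img"][215:335,210:410],(800,480)))
E
python3 p.py -112 -47 5 199.24
```

```text
now lane [[-110.4  -57.5]] z 4.3 F [ 0.5 -1.   0. ] w 40.0 t 3.2167
shift cm [-1.06  0.16 -0.07] turn [-0.    -0.     0.001]
```

View pics/s3.png

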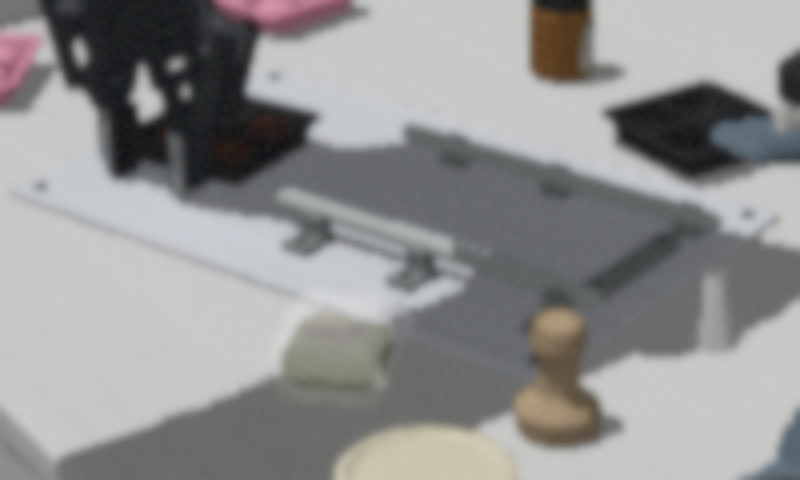

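View pics/t3.png

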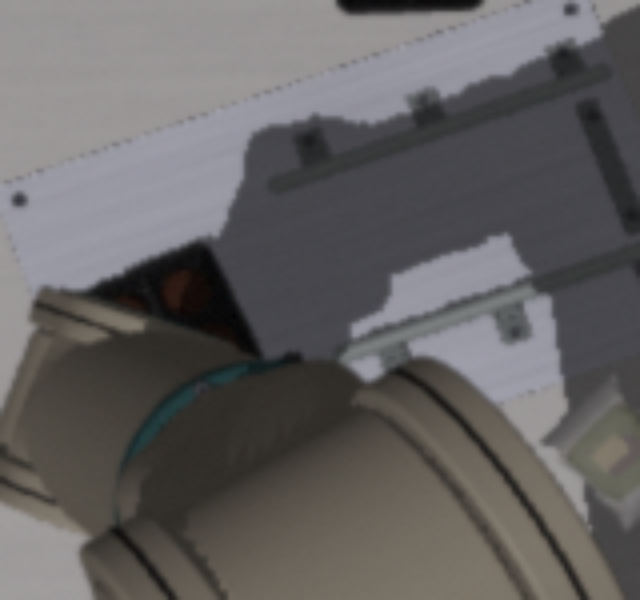

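Tray is moving up and turning with the fingers, and its visible edges are now about 4° off the lane. I'll keep pushing sideways.

>>> carry_out --series '[[[-0.4, 0, 0, 0, 0, 0, 4], [-0.7, 0, 0, 0, 0, 0, 4], [-0.95, 0, 0, 0, 0, 0, 4], [-1.05, 0, 0, 0, 0, 0, 4], [-1.05, 0, 0, 0, 0, 0, 4]]]'

```text
clock: 3.63
eef_pos: [455.8, 229.0, 4.3]
tool_rot: [3.141, 0.0, -2.805]
force: [0.5, 0.4, 0.5]
width: 40.0
```

```bash
python3 p.py -112 -47 5 199.24
```

```text
now lane [[-110.6  -46.7]] z 4.3 F [0.5 0.4 0.5] w 40.0 t 3.6333
shift cm [ 0.03  0.14 -0.07] turn [0.    0.    0.001]
```

>>> carry_out --series '[[[1.5, 0, 0, 0, 0, 0, 4], [4, 0, 0, 0, 0, 0, 4], [4, 0, -3.5, 0, 0, 0, 4], [4, 0, -7, 0, 0, 0, 4], [4, 0, -9.5, 0, 0, 0, 4]]]'

```text
clock: 4.05
eef_pos: [417.4, 215.9, 101.2]
tool_rot: [-3.142, 0.0, -2.803]
force: [0.0, 0.3, 0.4]
width: 39.9
```

>>> carry_out --series '[[[0.5, 2, 0, 0, 0, 0.12, 4], [1, 4, 0, 0, 0, 0.24, 4], [1.5, 6, 0, 0, 0, 0.36, 4], [1.5, 8, 0, 0, 0, 0.48, 4], [0.5, 10, 0, 0, 0, 0.6, 4]]]'

```text
clock: 4.47
eef_pos: [377.8, 308.1, 99.5]
tool_rot: [-3.14, -0.001, 2.874]
force: [0.4, -0.0, 0.6]
width: 40.1
```

```bash
python3 p.py -200 0 100 109.24
```

```text
now lane [[-211.   -94.3]] z 99.5 F [ 0.4 -0.   0.6] w 40.1 t 4.4667
shift cm [-8.39  4.44 -0.07] turn [-0.002 -0.     0.967]
```

>>> carry_out --series '[[[-1.5, 0.9, 0, 0, 0, 0.12, 4], [-3.2, 1.8, 0, 0, 0, 0.24, 4], [-5, 2.7, 0, 0, 0, 0.36, 4], [-6.7, 3.6, 0, 0, 0, 0.48, 4], [-8.4, 4.4, 0, 0, 0, 0.6, 4]]]'

```text
clock: 4.88
eef_pos: [473.4, 329.4, 99.4]
tool_rot: [3.141, -0.0, 2.273]
force: [1.1, -0.4, 1.1]
width: 40.1
```

```bash
python3 p.py -200 0 100 109.24
```

```text
now lane [[-199.7    3.1]] z 99.4 F [ 1.1 -0.4  1.1] w 40.1 t 4.8833
shift cm [ 0.14 -0.27 -0.06] turn [ 0.001 -0.     0.367]
```

>>> carry_out --series '[[[0, -0.1, 0, 0, 0, 0.12, 4], [0, -0.1, 0, 0, 0, 0.24, 4], [0, -0.2, 0, 0, 0, 0.367, 4], [0, -0.2, 0, 0, 0, 0.367, 4]]]'

```text
clock: 5.22
eef_pos: [470.8, 327.6, 99.2]
tool_rot: [-3.142, 0.001, 1.909]
force: [-0.2, -0.3, 0.9]
width: 40.2
```

```bash
python3 - <<'E'
from cell import get_image,read_state;import cv2,pickle
s=read_state();d=get_image("wrist");d["s"]=s;pickle.dump(d,open("w4.pkl","wb"))
cv2.imwrite("pics/w4.png",d["img"])
d=get_image("top");pickle.dump(d,open("t4.pkl","wb"));cv2.imwrite("pics/t4.png",cv2.resize(d["img"][170:330,200:400],(800,600)))
E
python3 p.py -185 0 5 109.24
```

```text
now lane [[-1.99e+02  1.00e-01]] z 99.3 F [0.5 0.6 0.7] w 39.6 t 5.3167
shift cm [-1.39 -0.02  9.43] turn [0.    0.    0.009]
```

View pics/w4.png

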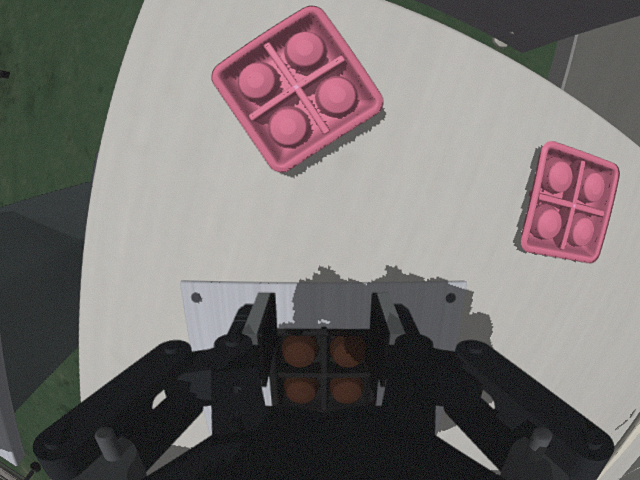

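View pics/t4.png

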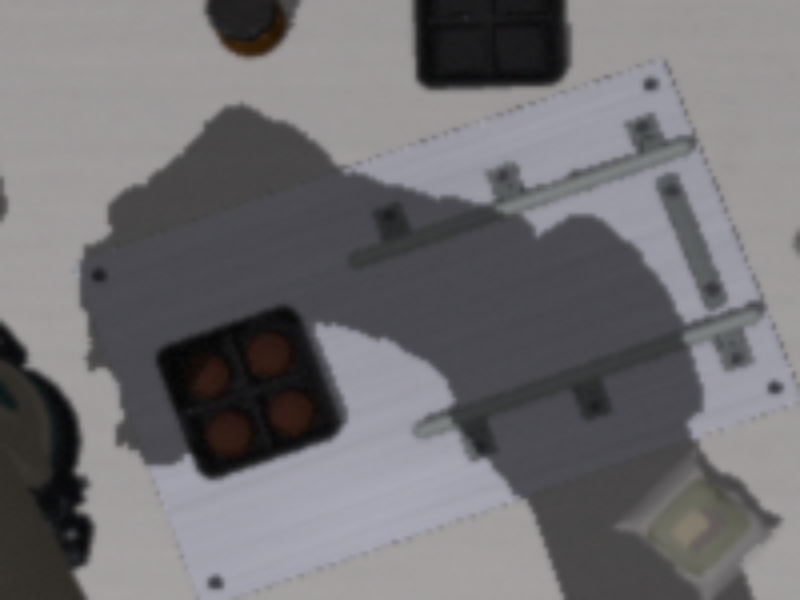

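Tray sits squarely aligned at about (252,392) of this crop. Measuring it now, with the threshold set lower so shadow is left out.

```bash
cat > tray.py <<'E'
from h import *
def tray(d,c,z=22.,thr=48):
    im=d["img"].astype(int)
    u,v=c;sel=np.zeros((480,640),bool);sel[v-45:v+45,u-45:u+45]=1
    m=sel&(((im[...,0]<thr)&(im[...,1]<thr)&(im[...,2]<thr))|(im[...,2]-im[...,0]>15)&(im[...,0]<60))
    k,lab,st,ce=cv2.connectedComponentsWithStats(m.astype(np.uint8))
    j=1+np.argmax(st[1:,4]);ys,xs=np.nonzero(lab==j)
    L=w2l(cast(d,np.c_[xs,ys],z)).astype(np.float32)
    return st[j],cv2.minAreaRect(L)
E
python3 - <<'E'
import pickle;from tray import *
d=pickle.load(open("top0.pkl","rb"));print(tray(d,(262,286)))
d=pickle.load(open("t4.pkl","rb"))
for t in(40,44,48,54):print(t,tray(d,(263,275),thr=t))
print(d["img"][250,270:275])
E
```

```text
(array([ 238,  262,   48,   49, 1355], dtype=int32), ((-113.62147521972656, -23.37628173828125), (78.34668731689453, 77.0918197631836), 15.85481071472168))
40 (array([ 239,  252,   46,   45, 1338], dtype=int32), ((-104.80573272705078, 0.4976081848144531), (78.21092987060547, 76.59638214111328), 0.0025854569394141436))
44 (array([ 239,  252,   46,   45, 1365], dtype=int32), ((-104.80487060546875, 0.5466499328613281), (77.9605484008789, 79.18854522705078), 89.8896484375))
48 (array([ 239,  252,   46,   45, 1385], dtype=int32), ((-104.86491394042969, 0.5952110290527344), (78.0771255493164, 79.8087387084961), 89.92949676513672))
54 (array([ 239,  252,   46,   45, 1399], dtype=int32), ((-104.52741241455078, 0.771759033203125), (80.3825912475586, 78.57063293457031), 0.22124367952346802))
[[75 69 70]
 [74 69 69]
 [76 70 71]
 [77 72 71]
 [78 72 73]]
```

>>> carry_out --series '[[[-0.7, 0, 3.5, 0, 0, 0, 4], [-1.4, 0, 7, 0, 0, 0.009, 4], [-1.4, 0, 9, 0, 0, 0.009, 4], [-1.4, 0, 9.4, 0, 0, 0.009, 4], [-1.4, 0, 9.4, 0, 0, 0.009, 4]]]'

```text
clock: 5.73
eef_pos: [474.6, 314.1, 4.1]
tool_rot: [-3.139, 0.0, 1.905]
force: [-0.2, 0.3, 0.7]
width: 39.8
```

```bash
python3 p.py -100 0.5 5 109.24
```

```text
now lane [[-184.8   -0.8]] z 4.1 F [-0.2  0.3  0.7] w 39.8 t 5.7333
shift cm [-8.48  0.15 -0.09] turn [-0.003  0.    -0.002]
```

>>> carry_out --series '[[[-0.8, 0.1, 0, 0, 0, 0, 4], [-1.6, 0.1, 0, 0, 0, 0, 4], [-2.4, 0.1, 0, 0, 0, 0, 4], [-3, 0.1, 0, 0, 0, 0, 4], [-3.5, 0.1, 0, 0, 0, 0, 4]]]'

```text
clock: 6.15
eef_pos: [489.0, 281.0, 6.4]
tool_rot: [3.14, -0.0, 1.902]
force: [0.1, 2.1, 1.8]
width: 40.3
```

>>> carry_out --series '[[[-0.6, 0, 0, 0, 0, 0, 4], [-1.2, 0, 0, 0, 0, 0, 4], [-1.8, 0, 0, 0, 0, 0, 4], [-2.4, 0, 0, 0, 0, 0, 4], [-3, 0, 0, 0, 0, 0, 4]]]'

```text
clock: 6.57
eef_pos: [497.8, 253.0, 5.3]
tool_rot: [3.142, -0.0, 1.903]
force: [-0.4, 2.2, 0.8]
width: 39.9
```

```bash
python3 - <<'E'
from cell import get_image,read_state;import cv2,pickle
d=get_image("top");pickle.dump(d,open("t5.pkl","wb"));cv2.imwrite("pics/t5.png",cv2.resize(d["img"][170:330,200:400],(800,600)))
E
python3 p.py -20 0.5 5 109.24
```

```text
now lane [[-117.5    0.9]] z 5.2 F [0.1 0.  0.6] w 40.2 t 6.6167
shift cm [-9.75  0.02  0.04] turn [-0.     0.001 -0.005]
```

View pics/t5.png

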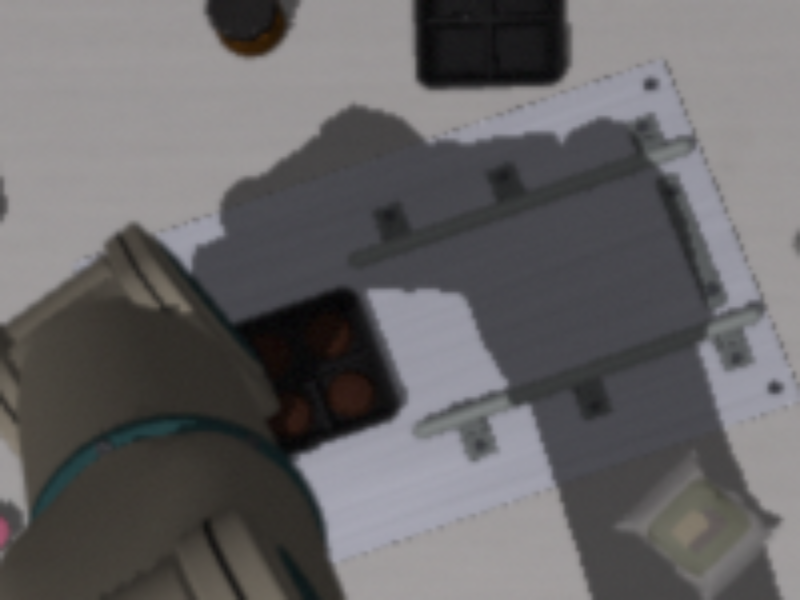

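```bash
cat > edge.py <<'E'
import pickle,sys;from h import *
f,u0,u1,v0,v1=sys.argv[1],*map(int,sys.argv[2:6])
d=pickle.load(open(f,"rb"));im=d["img"].astype(int)
m=((im.max(2)<48)|((im[...,2]-im[...,0]>15)&(im[...,0]<60)))
v,u=np.nonzero(m);k=(u>=u0)&(u<u1)&(v>=v0)&(v<v1)
L=w2l(cast(d,np.c_[u[k],v[k]],22.))
xf=np.percentile(L[:,0],99.5);print("front",xf)
for a in range(5,60,6):
    q=L[abs(L[:,0]-xf+a)<3]
    if len(q):print(a,"y",q[:,1].min().round(1),q[:,1].max().round(1))
for y in range(-36,40,8):
    q=L[abs(L[:,1]-y)<4];
    if len(q):print("y",y,"xmax",q[:,0].max().round(1))
E
python3 edge.py t5.pkl 262 304 244 292
```

```text
front -32.4465632069362
5 y -37.5 36.6
11 y -39.3 38.1
17 y -38.5 38.3
23 y -39.6 38.5
29 y -39.3 38.0
35 y -38.6 38.2
41 y -39.1 38.4
47 y -39.4 38.7
53 y -39.9 38.1
59 y -40.4 37.6
y -36 xmax -32.9
y -28 xmax -32.2
y -20 xmax -32.5
y -12 xmax -32.3
y -4 xmax -32.1
y 4 xmax -32.4
y 12 xmax -32.2
y 20 xmax -32.0
y 28 xmax -32.4
y 36 xmax -33.6
```

>>> carry_out --series '[[[-0.8, 0, 0, 0, 0, 0, 4], [-1.6, 0, 0, 0, 0, 0, 4], [-2.4, 0, 0, 0, 0, 0, 4], [-3.2, 0, 0, 0, 0, 0, 4], [-4, 0, 0, 0, 0, -0.005, 4]]]'

```text
clock: 7.03
eef_pos: [510.9, 214.3, 5.2]
tool_rot: [-3.141, 0.0, 1.907]
force: [0.5, 0.8, 0.5]
width: 40.2
```

```bash
python3 p.py 57 0.5 5 109.24
```

```text
now lane [[-78.6   0.6]] z 5.2 F [0.5 0.8 0.5] w 40.2 t 7.0333
shift cm [-13.56  -0.02   0.03] turn [-0.     0.     0.001]
```

>>> carry_out --series '[[[-0.8, 0, 0, 0, 0, 0, 4], [-1.6, 0, 0, 0, 0, 0, 4], [-2.4, 0, 0, 0, 0, 0, 4], [-3.2, 0, 0, 0, 0, 0, 4], [-4, 0, 0, 0, 0, 0, 4]]]'

```text
clock: 7.45
eef_pos: [524.2, 176.8, 5.2]
tool_rot: [-3.141, 0.0, 1.908]
force: [-0.2, 0.5, -0.9]
width: 40.0
```

```bash
python3 - <<'E'
from cell import get_image,read_state;import cv2,pickle
d=get_image("top");pickle.dump(d,open("t6.pkl","wb"));cv2.imwrite("pics/t6.png",cv2.resize(d["img"][170:330,200:400],(800,600)))
E
python3 p.py 57 0.5 5 109.24
```

```text
now lane [[-36.4   0.6]] z 5.2 F [-0.3 -0.3 -0.9] w 39.9 t 7.5
shift cm [-9.34 -0.    0.04] turn [-0.     0.002 -0.001]
```

View pics/t6.png

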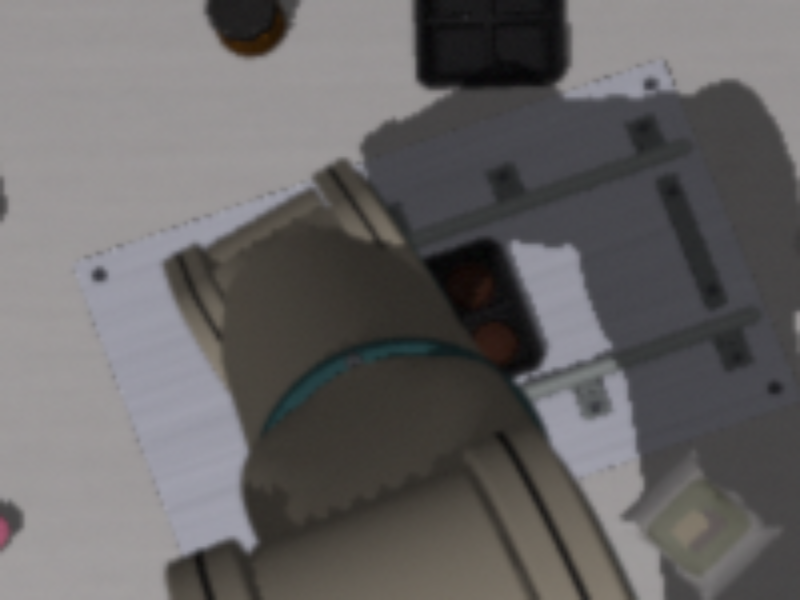

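```bash
python3 edge.py t6.pkl 306 338 231 270
```

```text
front 48.26859855474363
5 y -38.2 38.0
11 y -39.4 38.2
17 y -39.2 38.4
23 y -37.8 37.9
29 y -35.6 38.1
35 y -28.7 38.3
41 y -26.5 37.1
47 y -20.9 21.2
53 y -17.4 -2.6
59 y -17.2 -12.5
y -36 xmax 47.5
y -28 xmax 48.5
y -20 xmax 48.0
y -12 xmax 48.2
y -4 xmax 48.4
y 4 xmax 48.2
y 12 xmax 48.4
y 20 xmax 48.2
y 28 xmax 48.4
y 36 xmax 45.9
```

>>> carry_out --series '[[[-0.8, 0, 0, 0, 0, 0, 4], [-1.6, 0, 0, 0, 0, 0, 4], [-2.4, 0, 0, 0, 0, 0, 4], [-3.2, 0, 0, 0, 0, 0, 4], [-4, 0, 0, 0, 0, 0, 4]]]'

```text
clock: 7.92
eef_pos: [537.4, 139.1, 5.2]
tool_rot: [-3.141, 0.0, 1.908]
force: [-0.4, 1.5, -1.2]
width: 40.2
```

>>> carry_out --series '[[[-0.8, 0, 0, 0, 0, 0, 4], [-1.6, 0, 0, 0, 0, 0, 4], [-2.4, 0, 0, 0, 0, 0, 4], [-3.2, 0, 0, 0, 0, 0, 4], [-3.9, 0, 0, 0, 0, 0, 4]]]'

```text
clock: 8.33
eef_pos: [550.4, 102.2, 5.3]
tool_rot: [-3.142, 0.0, 1.907]
force: [-0.9, 0.3, 0.2]
width: 40.1
```

```bash
python3 - <<'E'
from cell import get_image,read_state;import cv2,pickle
d=get_image("top");pickle.dump(d,open("t7.pkl","wb"));cv2.imwrite("pics/t7.png",cv2.resize(d["img"][170:330,240:440],(800,600)))
E
python3 p.py 57 0.5 5 109.24
```

```text
now lane [[42.2  0.8]] z 5.3 F [ 0.5 -1.   0.1] w 39.5 t 8.3833
shift cm [-1.48 -0.03  0.03] turn [-0.     0.002 -0.001]
```

View pics/t7.png

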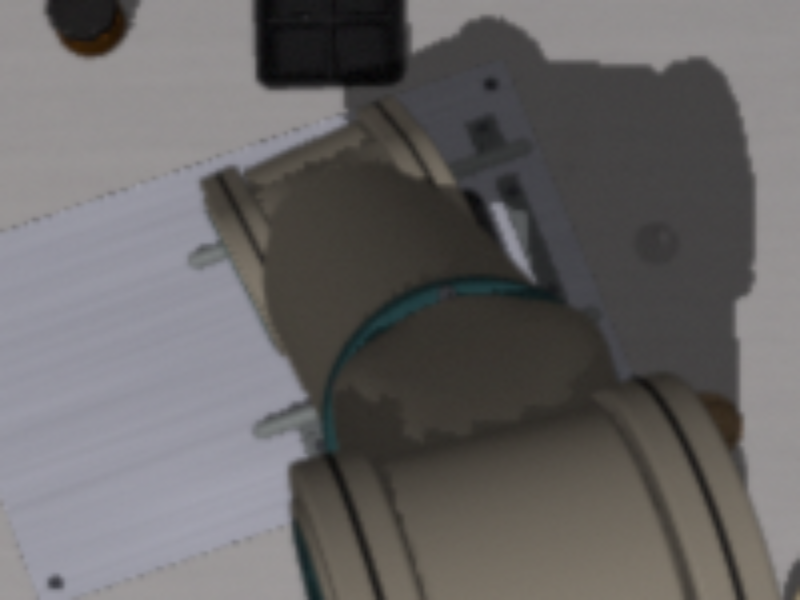

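>>> carry_out --series '[[[-0.4, 0, 0, 0, 0, 0, 4], [-0.7, 0, 0, 0, 0, 0, 4], [-1, 0, 0, 0, 0, 0, 4], [-1.2, 0, 0, 0, 0, 0, 4], [-1.2, 0, 0, 0, 0, 0, 4]]]'

```text
clock: 8.8
eef_pos: [554.3, 91.5, 5.3]
tool_rot: [3.141, 0.0, 1.907]
force: [0.1, -0.8, -0.3]
width: 39.7
```

```bash
python3 p.py 57 0.5 5 109.24
```

```text
now lane [[51.6  1. ]] z 5.3 F [ 0.1 -0.8 -0.3] w 39.7 t 8.8
shift cm [-0.54 -0.05  0.03] turn [0.    0.    0.001]
```

>>> carry_out --series '[[[-0.15, -0.03, 0, 0, 0, 0, 4], [-0.3, -0.03, 0, 0, 0, 0, 4], [-0.3, -0.03, 0, 0, 0, 0, 4]]]'

```text
clock: 9.05
eef_pos: [554.8, 88.8, 5.3]
tool_rot: [-3.142, 0.0, 1.908]
force: [0.1, 0.5, -0.1]
width: 40.2
```

>>> carry_out --series '[[[-0.1, 0, 0, 0, 0, 0, 4], [-0.2, 0, 0, 0, 0, 0, 4], [-0.2, 0, 0, 0, 0, 0, 4]]]'

```text
clock: 9.3
eef_pos: [555.2, 87.9, 5.3]
tool_rot: [-3.142, -0.001, 1.908]
force: [-1.0, 2.3, 2.1]
width: 40.3
```

```bash
python3 p.py 57 0.5 5 109.24
```

```text
now lane [[55.3  0.7]] z 5.3 F [-1.   2.3  2.1] w 40.3 t 9.3
shift cm [-0.17 -0.02  0.03] turn [-0.    -0.001  0.002]
```

>>> carry_out --series '[[[-0.1, 0, 0, 0, 0, 0, 4], [-0.1, 0, 0, 0, 0, 0, 4]]]'

```text
clock: 9.47
eef_pos: [555.2, 87.9, 5.3]
tool_rot: [-3.142, -0.002, 1.909]
force: [-2.3, 4.8, 0.4]
width: 40.0
```

>>> carry_out --series '[[[-0.15, 0, 0, 0, 0, 0, 4], [-0.15, 0, 0, 0, 0, 0, 4]]]'

```text
clock: 9.63
eef_pos: [555.2, 87.9, 5.3]
tool_rot: [-3.141, -0.004, 1.91]
force: [-2.4, 7.4, 1.5]
width: 39.9
```

TCP has stopped and force climbs to about 8 N along the lane, so the tray is against the stop. Backing off straight, then rising.

>>> carry_out --series '[[[1, 0, 0, 0, 0, 0, 4], [3, 0, 0, 0, 0, 0, 4], [5, 0, 0, 0, 0, 0, 4], [5, 0, -3.5, 0, 0, 0, 4], [5, 0, -7, 0, 0, 0, 4]]]'

```text
clock: 10.05
eef_pos: [537.3, 132.8, 74.0]
tool_rot: [-3.136, -0.0, 1.911]
force: [1.2, -0.7, -0.1]
width: 39.9
```

>>> carry_out --series '[[[3, 0, -2, 0, 0, 0, 4], [6.5, 0, -3, 0, 0, 0, 4], [10, 0, -4, 0, 0, 0, 4], [13.5, 0, -5, 0, 0, 0, 4], [17, 0, -6, 0, 0, 0, 4]]]'

```text
clock: 10.47
eef_pos: [483.1, 293.2, 136.0]
tool_rot: [3.141, 0.001, 1.907]
force: [0.5, 1.1, -0.7]
width: 40.0
```

```bash
python3 p.py 57 0.5 5 109.24
python3 - <<'E'
from cell import get_image,read_state;import cv2,pickle
d=get_image("top");pickle.dump(d,open("t8.pkl","wb"));cv2.imwrite("pics/t8.png",cv2.resize(d["img"][150:340,200:440],(760,600)))
cv2.imwrite("pics/s8.png",cv2.resize(get_image("scene")["img"][215:335,210:410],(800,480)))
from tray import *
for t in(40,44,48):print(tray(d,(352,245),thr=t))
E
```

```text
now lane [[-162.2    0.3]] z 136.0 F [ 0.5  1.1 -0.7] w 40.0 t 10.4667
shift cm [-21.91   0.    13.13] turn [0.001 0.001 0.   ]
(array([ 332,  218,   48,   46, 1397], dtype=int32), ((105.10427856445312, -1.0741615295410156), (82.96356201171875, 78.67106628417969), 0.21980039775371552))
(array([ 332,  218,   48,   46, 1430], dtype=int32), ((105.35496520996094, -1.2544631958007812), (79.11136627197266, 84.32035064697266), 89.8886489868164))
(array([ 332,  218,   49,   46, 1469], dtype=int32), ((105.4224853515625, -1.4083595275878906), (84.88666534423828, 79.71519470214844), 0.0028812249656766653))
```

View pics/t8.png

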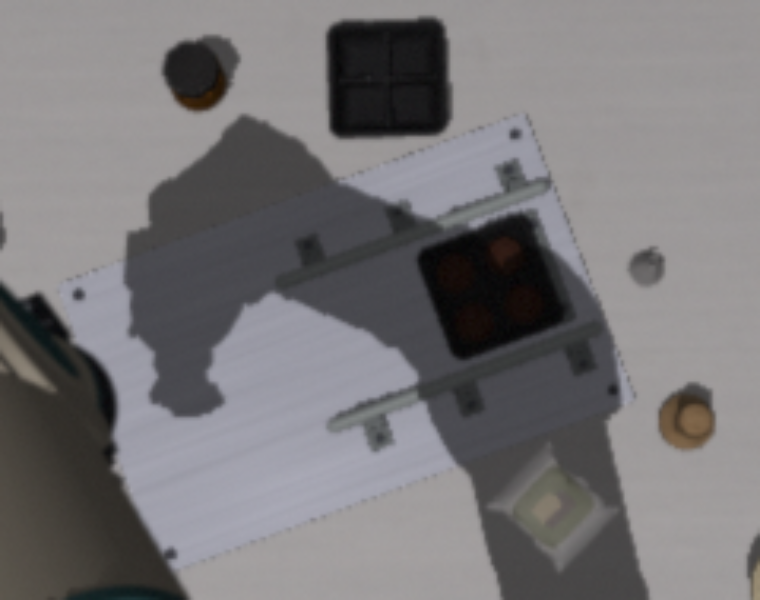

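View pics/s8.png

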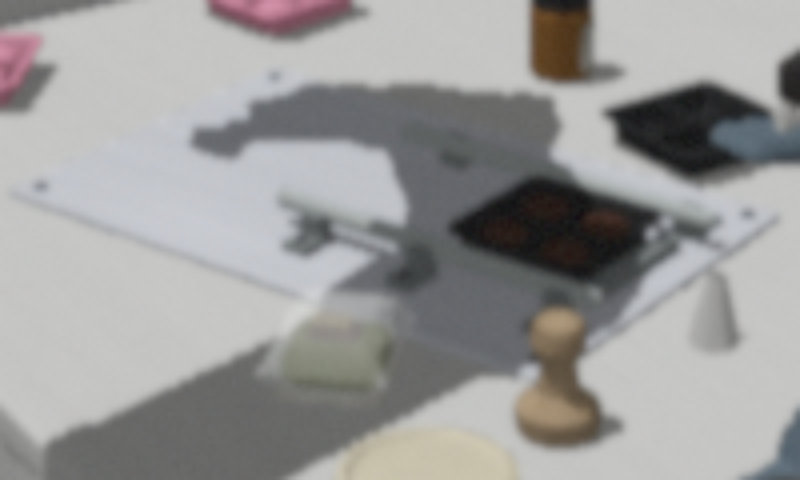

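>>> carry_out --series '[[[0, 0, 0, 0, 0, 0, 4], [0, 0, 0, 0, 0, 0, 4], [0, 0, 0, 0, 0, 0, 4]]]'

```text
clock: 10.82
eef_pos: [484.1, 290.1, 134.8]
tool_rot: [-3.141, 0.002, 1.905]
force: [0.2, -0.5, -0.5]
width: 39.7
```

```bash
python3 -c "
from cell import finish_job
print(finish_job())"
```

```text
the job is handed in; nothing more can be done
None
```

The tray is seated against the stop, and I handed the job in at about 11 s with the hand clear of it.

- **What I did:** I pushed the tray sideways across the apron with both fingertips to centre and square it. I then pushed it from behind down the lane until the hand stopped moving and the force rose to about 8 N. After that I backed straight off and lifted away.
- **Final position:** the last top view put the tray at about x = 105, y = −1 mm in the lane frame, within about 0.2° of square. The target was x = 104, y = 0, and the camera is good to about 2 mm.
- **Rails and other objects:** the rim measured roughly 5 mm clear of the nearer rail. In the final top and scene views, the bystanders those crops covered looked unmoved. I judged that by eye; I did not measure them, and the tub was only partly in view.
- **Measurements that disagreed:**
  - The rail midline sat about 0.7 mm from the plate centre, so I corrected the lane frame.
  - The hand stopped about 2 mm short of the predicted x, which is within calibration error.
  - In the last image, rim sizes came out up to 5 mm large along x, because shadow and the stop merged into the mask.

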